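Tighten the nut at the bottom of a pump's deep bore

ROBOT

A 6-joint arm with a two-finger parallel gripper is mounted at the origin on a cart in front of the work surface, level with it; the furniture and walls round the work are solid. World frame = base frame: x ahead of the robot, y to its left, z up, the work surface at z = 0. Lengths are in mm, angles in rad, forces in N, time in s.
With the tool pointing down it reaches from about 325 to 1000 mm from the base axis. Payload 5.1 kg.
Tool frame: the origin (TCP) lies where the fingers leave the gripper's body, on its centre line; the fingertips stand 73 mm ahead of it and the grasp point (between the pads) lies 54 mm ahead of it; z points along the fingers, y is the line along which they close (so a half turn about z gives the same grasp; the last joint's range is limited). The gripper opens to 85 mm and grips with 20 to 120 N. Pads are 22 mm wide; open, the fingers measure 114 mm over their backs; the gripper's body (76 mm by 85 mm) begins 54 mm behind the grasp point. The pads swing forward as they close: fully open they stand 13 mm farther back than shut.
Start: joints at [1.112, 0.124, 1.65, -0, 1.367, -0.083], TCP at [238.581, 604.619, 303.922] pointing down, gripper open.
Joint ranges: [-2.61, 2.61], [-1.02, 2.33], [0.03, 2.71], [-1.35, 4.49], [0.32, 2.68], [-2.91, 2.91]. Speed limits (rad/s): [2.57, 2.57, 3.14, 3.14, 3.14, 3.14].

INTERFACE

Orientations are given as a unit quaternion [w, x, y, z].
In Python, from workcell import * gives the robot as it stands. The module is installed in compiled form; this text tells all that it offers.
- The arm moves only by the tool step_arm, never from a script. Its argument "motion" is a list of rows, each a list of 4 numbers: the shift along the tool's x, y, z in units of 50 mm (1.0 is 50 mm), then the turn about the tool's z in units of 5 degrees (1.0 is 5 degrees). In form: [[x, y, z, turn], ...]. A call has 1 to 20 rows; each row shifts and turns the commanded pose from where the row before left it, along the tool's axes as they then stand; what a row does not reach is not made up. A row lasts 1/10 s, in which the tool goes at most 50 mm and 8.59 degrees, less where a joint would pass 70% of its speed; a pose out of reach is approached as far as the arm can. A call is refused whole if a number of a shift passes 1 or a number of a turn 1, either way. A call with a gripper value outside its range is refused whole. "fingers" is the finger opening in mm, from 0 to 85.4, set as the call begins (left out, the last holds). The fingers move at their own pace and stop on an object; "squeeze" is the grip in N (left out, the last holds). Time passes only in rows, so rows that do not move let the fingers close. It gives the time, the measured TCP pose, the force, the opening and the grip force at its end, in the units of the state.
- sense(): the state, without advancing time (a new reading comes with each control period).
- grab_frame(name): name is "scene" or "top" or "wrist"; returns a dict with "pixels" (420x560x3 uint8, blue, green, red), "mtx" (3x3 intrinsics, pixels), "dist_coeffs" ([k1, k2, p1, p2, k3] as OpenCV has them; the pictures are not rectified), "R" (3x3) and "t" (3): a world point X has camera coordinates R X + t; the wrist camera has in their place "mount" (4x4, takes a point from camera to tool coordinates, whose origin is the TCP and whose axes are the flange's). Camera axes: x right, y down, z forward; pixel columns grow to the right and rows downward; lengths in mm; the calibration is good to about 2 mm. A picture is of the moment at which its call begins: read the wrist's pose just before it. There is no depth.
- sign_off(): hands the job in; it is judged then, once.
Trained networks look in a picture, given as the dict that the camera call returned (one of the last four; its "shot" number tells which), for a name from the list of things; names that differ only in an ending like _2 or _b are one class to them, and where a whole thing is asked for, a point or a joint stands for the part that bears it (a point fixed in the world has none). Each returns a list of dicts, best first, with "confidence" (0 to 1); they miss things now and then, are a little off and sometimes report something else, mostly with a low value. They report only what shows in the picture. A call takes as long as a camera call. They do not tell look-alikes from the thing itself.
- recognise(picture, query): "pixel" ([column, row] in pixels, amid what is visible of it).
- spot_point(picture, query): "pixel" ([column, row] in pixels: a listed point, or the origin of a listed thing).
The state is a dict: "time_s": time; "q": joint angles; "qd": joint speeds; "effort": joint torques, N m; "eef_pos": TCP position; "tool_rot": TCP orientation; "force": force on the tool from outside, world axes, zero at the start; "torque": the same for the moment, N m; "finger_gap": finger opening in mm; "grip_force": force on a finger pad.
Only numpy, scipy, OpenCV 4.12 (cv2) and the standard library are available. Lean on these libraries where they do the work, as an engineer would, in place of code of your own. Each camera call takes 0.05 s, during which the arm holds its last target. There are 200 camera calls.

TASK

Take the T-handled socket wrench out of its wooden block, lower it into the deep bore of the blue pump housing and, without leaning on it (a soft spring seal lies under the nut and must not be crushed), feel its socket fully down over the hidden square nut. Tighten the nut clockwise until it comes home against its stop, but do not force it on past the stop. Then stand the wrench upright back in the hole of its block, and leave the other things on the bench alone.

Things in the scene. Friction and masses are not known exactly. Their poses are not given: they have to be found in the camera images.
- housing: Fixed blue pump housing: upright round casing 76 mm across on a 116 mm round base flange, 100 mm high, with a short pipe stub on its own +x side (reaches 77 mm from the axis, up to 76 mm high). Origin on the bore axis at the underside, z up.
- bore_mouth (a point): Centre of the bore's mouth, 100 mm above the housing's underside. The vertical round bore is 55.2 mm across and flares to about 70 mm across over its top 12 mm.
- nut_edge (a point): Point fixed on the bore axis, 29 mm above the housing's underside, where the upper edge of the nut's flats lies at rest. Brass square nut, 30 mm across flats, 42.4 across corners, with a coned tip 4 mm higher. How its flats are turned differs from run to run and is not given (the axes here are the housing's). A socket turned wrongly stops here on the nut's corners.
- nut (a joint): Nut angle (rad), grows clockwise seen from above; starts at 0.4 to 0.65, stop at 1.0, home is 0.98 or more. Its zero says nothing of where the flats lie. Friction 0.25 N m; past the stop resistance climbs by some 2.5 N m per rad; beyond 1.14 (about 0.6 N m in all) it is overtightened. Released, it may spring back, but not below 1.0.
- seal (a joint): How far the nut and the seal under it are pushed down, in m; springs back with 5 N per mm. 0 at rest; over 0.004 (about 20 N) the seal is crushed.
- wrench_handle (a point): Centre of the handle of the loose T-handled steel socket wrench (about 350 g, 150 mm tall, standing upright in the block): a red bar with black bands, 80 mm long along its own x, 14 mm wide along its y, 24 mm high, z up along the wrench. Pinch it across the 14 mm. A 14 mm thick shaft runs down from it to the socket.
- wrench_mouth (a point): Centre of the wrench's open lower end, 138 mm below the handle's centre. The socket is a square tube 34 mm long, 32.8 mm across flats and 14 mm deep inside, 52 mm across its blunt corners outside; flats face the wrench's x axis and every 90 degrees on. It goes over the nut, rubbing with a few N, when the squares agree within about 5 degrees; its mouth is then about 10 mm below nut_edge.
- block: Fixed wooden block 110 x 90 x 50 mm, origin at the centre of its underside, z up, with an upright round hole 59 mm across and 40 mm deep at its centre, where the wrench stands.
- block_hole (a point): Centre of the hole's floor, 10 mm above the block's underside. The wrench's mouth is here when it stands in the block.
- tape_measure: Yellow tape measure 38 x 77 x 63 mm, bystander, origin at the underside.
- bit_box_1: White bit box 52 x 87 x 20 mm, bystander, origin at the underside.
- bolt_1: Hexagon bolt standing on its head, 17 x 20 x 51 mm, bystander, origin at the underside.
Things that resemble listed ones, but are neither listed nor needed, are in the scene too. Of the things that look like the housing, the larger one is meant.

How it is judged:
By the outcome, as a careful person would: the job done as asked, in the order asked, and still so for the second after the job is handed in, with the robot touching nothing.
It also fails if it takes over 72 s, if anything falls off the work surface, if the arm or the gripper's body presses on something with over 40 N, if the wrist force passes 120 N, or if a joint passes its speed limit or range.

## Working session

There is one attempt and no reset: what is moved stays moved. The work goes in short steps, Python scripts to look and compute and a tool call to move; the robot and the scene stay as the last step left them, time stands still between calls to the robot, and variables do not carry over. Pictures are saved under pics/ and viewed, at most 10 in all, crops included, and the job is handed in when it is done.

Besides the shell and the picture viewer there is one more tool, called after ">>>" as name(argument=value, ...) on one line, values as JSON. step_arm: Moves the arm, as the interface text tells. Its arguments: {"type":"object","properties":{"motion":{"type":"array","items":{"type":"array","items":{"type":"number"}}},"fingers":{"type":"number"},"squeeze":{"type":"number"}},"required":["motion"]}

```bash
mkdir -p pics
cat > h.py <<'E'
from workcell import *
import numpy as np, cv2
from scipy.spatial.transform import Rotation as Ro
def cam(f,s=None):
    if "R" in f: return np.array(f["R"]),np.array(f["t"]).ravel()
    q=s["tool_rot"]; Rt=Ro.from_quat([q[1],q[2],q[3],q[0]]).as_matrix()
    M=np.array(f["mount"]); Rc=Rt@M[:3,:3]; c=Rt@M[:3,3]+np.array(s["eef_pos"])
    return Rc.T,-Rc.T@c
def ray(f,px,s=None):
    R,t=cam(f,s)
    u=cv2.undistortPoints(np.array([[px]],float),np.array(f["mtx"]),np.array(f["dist_coeffs"])).ravel()
    return -R.T@t, R.T@np.array([u[0],u[1],1.])
def atz(f,px,z,s=None):
    c,d=ray(f,px,s); return c+d*(z-c[2])/d[2]
def proj(f,X,s=None):
    R,t=cam(f,s)
    return cv2.projectPoints(np.array(X,float).reshape(-1,1,3),cv2.Rodrigues(R)[0],t,np.array(f["mtx"]),np.array(f["dist_coeffs"]))[0].reshape(-1,2)
E
python3 - <<'E'
from h import *
np.set_printoptions(precision=1,suppress=True)
Z=dict(bore_mouth=100,wrench_handle=148,block=0,block_hole=10,housing=0,tape_measure=0,bit_box_1=0,bolt_1=0)
s=sense();print(s)
ims=[]
for n in ["scene","top"]:
    f=grab_frame(n); cv2.imwrite(f"pics/{n}0.png",f["pixels"])
    for q in Z:
        for r in spot_point(f,q)[:3]:
            print(n,q,round(r["confidence"],2),np.array(r["pixel"]),atz(f,r["pixel"],Z[q]))
E
```

```text
{'time_s': 0.0, 'q': array([ 1.1,  0.1,  1.7, -0. ,  1.4, -0.1]), 'qd': array([-0.,  0.,  0., -0., -0.,  0.]), 'effort': array([ -0. , -42.4, -36.5,  -0. ,   0. ,  -0. ]), 'eef_pos': array([238.4, 604.2, 302.7]), 'tool_rot': array([-0. ,  0.2,  1. , -0. ]), 'force': array([ 0.6,  0. , -0.3]), 'torque': array([ 0., -0., -0.]), 'grip_force': 0.0, 'finger_gap': 85.41328723767923}
scene bore_mouth 0.63 [166.1 233. ] [373.7 123.5 100. ]
scene bore_mouth 0.55 [376.4 238.3] [ 571.8 -198.3  100. ]
scene wrench_handle 0.6 [227.6 164.9] [563.4 128.7 148. ]
scene block 0.74 [231.8 222.5] [569.3 132.4   0. ]
scene block 0.54 [305.2 203.1] [721.7  39.5   0. ]
scene block_hole 0.71 [236.1 221.7] [566.4 117.7  10. ]
scene housing 0.93 [374.2 275.8] [ 585.7 -199.6    0. ]
scene housing 0.73 [165.6 257.3] [402.4 170.4   0. ]
scene tape_measure 0.78 [305.1 205.8] [712.3  34.    0. ]
scene tape_measure 0.33 [235.6 219.2] [583.6 133.    0. ]
scene bit_box_1 0.67 [309.6 359.3] [ 346.1 -200.4    0. ]
scene bolt_1 0.57 [242.3 286.4] [422.4  -7.4   0. ]
top bore_mouth 0.95 [352.1 185.8] [ 584.4 -201.2  100. ]
top bore_mouth 0.88 [168.7 279.9] [405.9 154.  100. ]
top wrench_handle 0.84 [178.4 185.7] [576. 131. 148.]
top block 0.64 [192.1 204.9] [567.6 124.5   0. ]
top block_hole 0.81 [189.5 202. ] [572.1 128.8  10. ]
top housing 0.7 [342.5 199. ] [ 577.8 -200.5    0. ]
top housing 0.66 [172.9 284.1] [400.1 162.7   0. ]
top tape_measure 0.95 [234.  136.8] [719.4  34.6   0. ]
top bit_box_1 0.65 [349.6 309.5] [ 341.5 -206.2    0. ]
top bolt_1 0.43 [249.4 269.1] [429.1   3.    0. ]
```

View pics/top0.png

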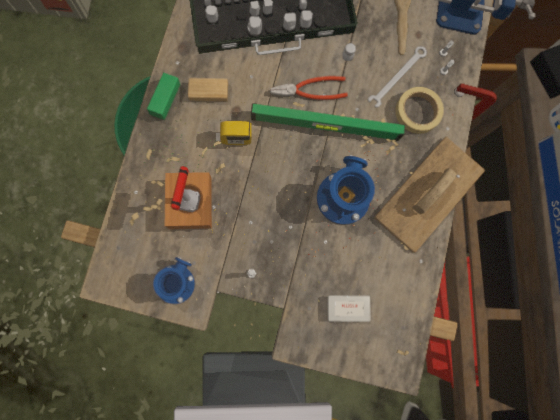

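View pics/scene0.png

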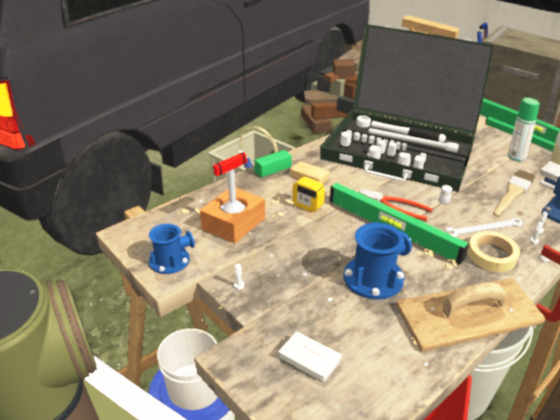

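The top view shows the wrench at about (180,187), the large housing at (350,188) with the nut inside, and a smaller decoy housing at (175,283). Next is the handle direction and the camera mount.

```bash
cat >> h.py <<'E'
def tool(s):
    q=s["tool_rot"]; return Ro.from_quat([q[1],q[2],q[3],q[0]]).as_matrix()
def yawx(s):
    x=tool(s)[:,0]; return np.degrees(np.arctan2(x[1],x[0]))
def go(s,X):
    "shift in units of 50mm in tool axes"
    return tool(s).T@(np.array(X,float)-np.array(s["eef_pos"]))/50
E
python3 - <<'E'
from h import *
np.set_printoptions(precision=2,suppress=True)
s=sense();f=grab_frame("top")
p=f["pixels"].astype(int);m=((p[...,2]>150)&(p[...,1]<70)&(p[...,0]<70)).astype(np.uint8)
m[:, :150]=0;m[:,215:]=0;m[:150]=0;m[225:]=0
ys,xs=np.nonzero(m);r=cv2.minAreaRect(np.c_[xs,ys].astype(np.float32));b=cv2.boxPoints(r);print(r,len(xs))
e=sorted([(np.linalg.norm(b[i]-b[(i+1)%4]),(b[i]+b[(i+1)%4])/2) for i in range(4)],key=lambda t:t[0])[:2]
a,c=[atz(f,x[1],155) for x in e];print(a,c,(a+c)/2,np.degrees(np.arctan2(*(a-c)[1::-1])),np.linalg.norm(a-c))
w=grab_frame("wrist");print(np.array(w["mount"]),w["mtx"],tool(s),yawx(s))
M=np.array(w["mount"])
for t in ([480,-195,330],[566,128,300]): print(go(s,t))
E
```

```text
((179.61766052246094, 187.0294189453125), (8.48874568939209, 41.47359085083008), 14.03624439239502) 254
[609.64 119.04 155.  ] [534.72 136.04 155.  ] [572.18 127.54 155.  ] -12.78793275435078 76.82543065904106
[[  0.    -0.96  -0.27  68.78]
 [  1.     0.    -0.    -0.8 ]
 [  0.    -0.27   0.96 -69.92]
 [  0.     0.     0.     1.  ]] [[298.09   0.   279.28]
 [  0.   298.09 207.66]
 [  0.     0.     1.  ]] [[-0.93  0.37  0.  ]
 [ 0.37  0.93 -0.  ]
 [-0.   -0.   -1.  ]] 158.4684902473254
[-10.36 -13.1   -0.52]
[-9.59 -6.46  0.08]
```

Run:
```python
from h import *
s=sense();print(go(s,[647,-225,270])/20, s["q"])
```

```text
[-0.68437035 -0.62184203  0.0339541 ] [ 1.11238022e+00  1.23777979e-01  1.65028508e+00 -1.64928843e-05
  1.36752416e+00 -8.26365092e-02]
```

>>> step_arm(motion=[[-0.68,-0.62,0.03,0],[-0.68,-0.62,0.03,0],[-0.68,-0.62,0.03,0],[-0.68,-0.62,0.03,0],[-0.68,-0.62,0.03,0],[-0.68,-0.62,0.03,0],[-0.68,-0.62,0.03,0],[-0.68,-0.62,0.03,0],[-0.68,-0.62,0.03,0],[-0.68,-0.62,0.03,0],[-0.68,-0.62,0.03,0],[-0.68,-0.62,0.03,0],[-0.68,-0.62,0.03,0],[-0.68,-0.62,0.03,0],[-0.68,-0.62,0.03,0],[-0.68,-0.62,0.03,0],[-0.68,-0.62,0.03,0],[-0.68,-0.62,0.03,0],[-0.68,-0.62,0.03,0],[-0.68,-0.62,0.03,0]])

```text
time_s: 3.0
eef_pos: [644.2, -223.6, 273.8]
tool_rot: [0.0, 0.187, 0.982, 0.0]
force: [0.7, 0.3, 1.0]
finger_gap: 85.2
grip_force: 0.0
```

>>> step_arm(motion=[[0,0,0,0],[0,0,0,0]])

```text
time_s: 3.2
eef_pos: [643.6, -222.6, 273.2]
tool_rot: [-0.001, 0.188, 0.982, 0.0]
force: [0.4, -0.8, 0.1]
finger_gap: 85.7
grip_force: 0.0
```

Run:
```python
from h import *
np.set_printoptions(precision=2,suppress=True)
s=sense();f=grab_frame("wrist");print(s["eef_pos"],yawx(s),s["force"],s["time_s"])
for q,z in (("bore_mouth",100),("nut_edge",29),("housing",0)):
    for r in spot_point(f,q)[:2]: print(q,r["confidence"],r["pixel"],atz(f,r["pixel"],z,s))
f2=f["pixels"]; cv2.imwrite("pics/w1.png",f2)
np.save("w1.npy",f2)
```

```text
[ 643.61 -222.62  273.2 ] 158.37615413440872 [ 0.42 -0.83  0.11] 3.2
```

View pics/w1.png

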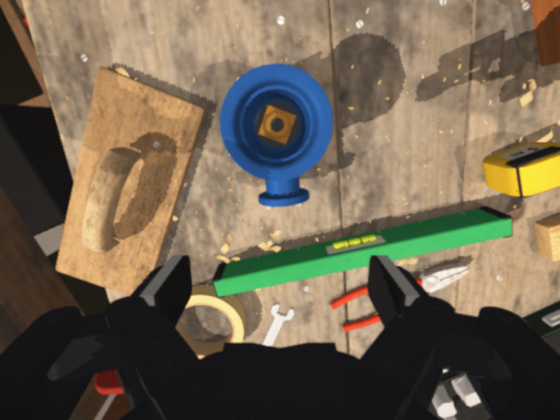

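The nut shows clearly at (277,124) in the bore. Next I'll segment it along with the rim.

Run:
```python
from h import *
np.set_printoptions(precision=2,suppress=True)
s=sense();f=grab_frame("wrist");p=f["pixels"]
hsv=cv2.cvtColor(p,cv2.COLOR_BGR2HSV)
roi=np.zeros(p.shape[:2],np.uint8);cv2.circle(roi,(277,124),30,1,-1)
m=((hsv[...,0]>8)&(hsv[...,0]<35)&(hsv[...,1]>90)&(hsv[...,2]>50)).astype(np.uint8)*roi
c=max(cv2.findContours(m,cv2.RETR_EXTERNAL,cv2.CHAIN_APPROX_NONE)[0],key=cv2.contourArea)[:,0,:]
W=np.array([atz(f,q,29,s)[:2] for q in c.astype(float)],np.float32)
r=cv2.minAreaRect(W);print("nut",r,cv2.minAreaRect(c))
# blue mask: inner hole & outer
b=((hsv[...,0]>95)&(hsv[...,0]<130)&(hsv[...,1]>120)).astype(np.uint8)
cs,_=cv2.findContours(b,cv2.RETR_EXTERNAL,cv2.CHAIN_APPROX_NONE);o=max(cs,key=cv2.contourArea)[:,0,:]
W2=np.array([atz(f,q,100,s)[:2] for q in o.astype(float) if q[1]<125],np.float32)
A=np.c_[2*W2,np.ones(len(W2))];x=np.linalg.lstsq(A,(W2**2).sum(1),rcond=None)[0];print("rim",x[:2],np.sqrt(x[2]+x[0]**2+x[1]**2))
print(proj(f,[[*x[:2],100],[*x[:2],29]],s))
big=cv2.resize(p[50:220,190:370],None,fx=3.3,fy=3.3,interpolation=cv2.INTER_CUBIC)
bx=cv2.boxPoints(r)
pp=(proj(f,[[*v,29] for v in bx],s)-[190,50])*3.3
cv2.polylines(big,[pp.astype(int)],True,(0,255,0),1)
th=np.arange(0,2*np.pi,.05)
for R,z,col in((27.6,88,(0,0,255)),(35,100,(0,255,255))):
  pc=(proj(f,[[x[0]+R*np.cos(t),x[1]+R*np.sin(t),z] for t in th],s)-[190,50])*3.3
  cv2.polylines(big,[pc.astype(int)],True,col,1)
cv2.imwrite("pics/w2.png",big)
```

```text
nut ((579.0701904296875, -200.8925323486328), (31.456775665283203, 31.749040603637695), 48.215171813964844) ((274.8304748535156, 124.67437744140625), (31.360416412353516, 32.19998550415039), 20.2248592376709)
rim [ 579.31 -200.82] 43.88776374288572
[[273.86 125.9 ]
 [275.09 125.31]]
```

View pics/w2.png

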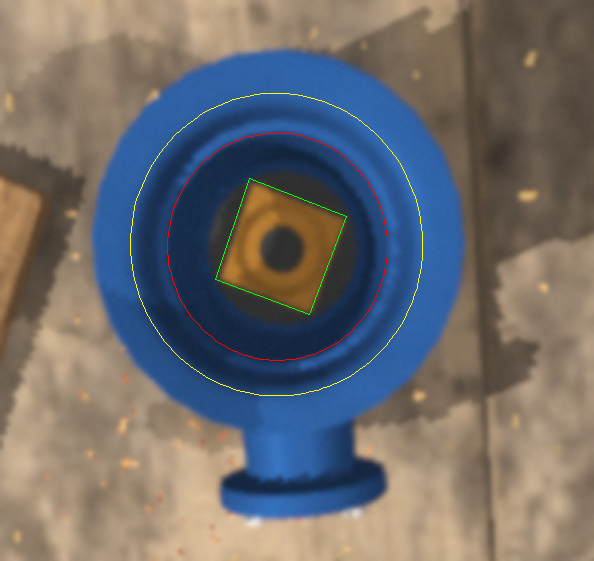

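Nut flats lie at about 48° (mod 90) in the world frame, with the bore axis at about (579,-201). I'll go to hover over the wrench.

Run:
```python
from h import *
s=sense();print(go(s,[572,128,302])/8, yawx(s),s["q"])
```

```text
[ 0.4846142   0.74548393 -0.06913981] 158.54929976010692 [-4.09008006e-01  2.07035372e-01  1.60670597e+00  1.25245385e-04
  1.32742679e+00 -1.60544916e+00]
```

>>> step_arm(motion=[[0.49,0.75,-0.07,0],[0.49,0.75,-0.07,0],[0.49,0.75,-0.07,0],[0.49,0.75,-0.07,0],[0.49,0.75,-0.07,0],[0.49,0.75,-0.07,0],[0.49,0.75,-0.07,0],[0.49,0.75,-0.07,0],[0,0,0,-0.9],[0,0,0,-0.85],[0,0,0,0],[0,0,0,0]])

```text
time_s: 4.65
eef_pos: [570.9, 129.7, 302.2]
tool_rot: [0.0, 0.112, 0.994, 0.0]
force: [0.3, 0.7, -1.1]
finger_gap: 85.3
grip_force: 0.0
```

```bash
cat > hand.py <<'E'
from h import *
np.set_printoptions(precision=2,suppress=True)
s=sense();f=grab_frame("wrist");print(s["eef_pos"],yawx(s),s["force"],s["time_s"])
p=f["pixels"];hsv=cv2.cvtColor(p,cv2.COLOR_BGR2HSV)
m=(((hsv[...,0]<8)|(hsv[...,0]>172))&(hsv[...,1]>170)&(hsv[...,2]>60)).astype(np.uint8)
m=cv2.morphologyEx(m,cv2.MORPH_CLOSE,np.ones((9,9),np.uint8))
c=max(cv2.findContours(m,cv2.RETR_EXTERNAL,cv2.CHAIN_APPROX_NONE)[0],key=cv2.contourArea)[:,0,:]
W=np.array([atz(f,q,160,s)[:2] for q in c.astype(float)],np.float32)
r=cv2.minAreaRect(W);print("handle",r,cv2.minAreaRect(c))
for q,z in (("wrench_handle",148),("block_hole",10),("block",0)):
    for r in spot_point(f,q)[:2]: print(q,r["confidence"],np.array(r["pixel"]),atz(f,r["pixel"],z,s))
cv2.drawContours(p,[c.reshape(-1,1,2)],-1,(0,255,0),1)
cv2.imwrite("pics/w3.png",p)
E
python3 hand.py
```

```text
[570.92 129.73 302.23] 167.17825171517399 [ 0.31  0.68 -1.09] 4.65
handle ((568.714111328125, 128.79901123046875), (14.08415699005127, 79.6539077758789), 77.64510345458984) ((278.5, 214.0), (102.0, 19.0), 90.0)
wrench_handle 0.9 [276.8 213.2] [569.44 127.18 148.  ]
```

View pics/w3.png

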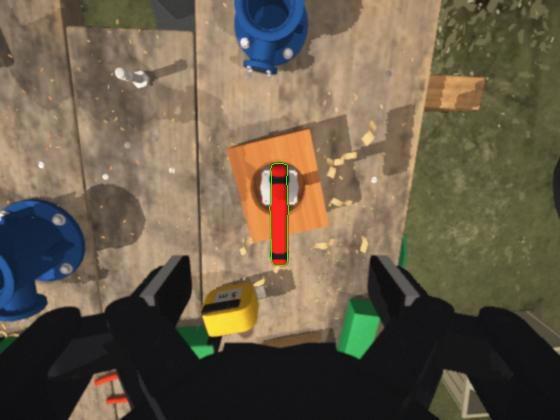

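The detected handle measures 80 x 14 mm at (568.7,128.8), lined up with the tool. I'll lower and grip.

>>> step_arm(motion=[[0.04,-0.03,0.25,-0.08],[0,0,0.4,0],[0,0,0.4,0],[0,0,0.4,0],[0,0,0.35,0],[0,0,0.2,0],[0,0,0,0]])

```text
time_s: 5.55
eef_pos: [567.8, 127.9, 199.3]
tool_rot: [-0.002, 0.108, 0.994, -0.001]
force: [-0.0, -0.1, -0.3]
finger_gap: 85.2
grip_force: 0.0
```

>>> step_arm(motion=[[0,0,0,0],[0,0,0,0],[0,0,0,0],[0,0,0,0],[0,0,0,0],[0,0,0,0],[0,0,0,0],[0,0,0,0]], fingers=0, squeeze=110)

```text
time_s: 6.35
eef_pos: [569.5, 128.5, 202.7]
tool_rot: [0.001, 0.108, 0.994, 0.0]
force: [-0.5, 1.2, 3.2]
finger_gap: 12.7
grip_force: 108.1
```

```bash
python3 -c "
from h import *
print(sense())"
```

```text
{'time_s': 6.35, 'q': array([ 1.29874746e-01,  6.31793153e-02,  1.89185517e+00,  4.68526980e-04,
        1.18508104e+00, -1.22494105e+00]), 'qd': array([-1.69539727e-04,  4.52795069e-04,  4.49858034e-04,  1.03388317e-03,
        1.02826050e-03,  1.69673563e-05]), 'effort': array([-7.80776180e-01, -3.49712920e+01, -3.18889439e+01, -4.12433501e-01,
        1.40594258e-01, -3.55980148e-03]), 'eef_pos': array([569.5153118 , 128.52842687, 202.6669128 ]), 'tool_rot': array([6.66608722e-04, 1.07867922e-01, 9.94164935e-01, 3.85030151e-04]), 'force': array([-0.50426215,  1.24253691,  3.17581876]), 'torque': array([ 0.34269566, -0.07625673, -0.03757905]), 'grip_force': 108.0979264708003, 'finger_gap': 12.743116045294322}
```

>>> step_arm(motion=[[0,0,-0.15,0],[0,0,-0.3,0],[0,0,-0.4,0],[0,0,-0.4,0],[0,0,-0.4,0],[0,0,-0.4,0],[0,0,-0.3,0],[0,0,-0.2,0],[0,0,0,0],[0,0,0,0]])

```text
time_s: 7.35
eef_pos: [568.8, 128.2, 328.7]
tool_rot: [-0.001, 0.108, 0.994, -0.0]
force: [-0.2, 0.5, -3.8]
finger_gap: 12.1
grip_force: 107.5
```

Run:
```python
from h import *
np.set_printoptions(precision=2,suppress=True)
s=sense();print(s["eef_pos"],yawx(s),s["force"],s["torque"],s["finger_gap"],s["grip_force"])
f=grab_frame("scene");cv2.imwrite("pics/s2.png",f["pixels"])
for n in ("wrench_mouth","wrench_handle"):
  for r in spot_point(f,n)[:2]: print(n,r)
print(proj(f,[s["eef_pos"]-np.array([0,0,192.5]),s["eef_pos"]-np.array([0,0,54])]))
print(go(s,[579,-201,330]))
f=grab_frame("top")
```

```text
[568.81 128.22 328.74] 167.61662562825464 [-0.24  0.52 -3.78] [ 0.  0. -0.] 12.098110390619421 107.51780470454833
wrench_mouth {'pixel': [229.1, 167.2], 'confidence': 0.73}
wrench_handle {'pixel': [227.5, 105.2], 'confidence': 0.94}
[[229.79 168.9 ]
 [226.11 105.28]]
[-1.61 -6.39 -0.02]
```

>>> step_arm(motion=[[-0.08,-0.3,0,0],[-0.13,-0.5,0,0],[-0.13,-0.5,0,0],[-0.13,-0.5,0,0],[-0.13,-0.5,0,0],[-0.13,-0.5,0,0],[-0.13,-0.5,0,0],[-0.13,-0.5,0,0],[-0.13,-0.5,0,0],[-0.13,-0.5,0,0],[-0.13,-0.5,0,0],[-0.13,-0.5,0,0],[-0.13,-0.5,0,0],[-0.08,-0.3,0,0],[0,0,0,0.98],[0,0,0,0.98],[0,0,0,0.98],[0,0,0,0.98],[0,0,0,0.98],[0,0,0,0.98]])

```text
time_s: 9.55
eef_pos: [582.1, -212.6, 329.0]
tool_rot: [-0.0, 0.358, 0.934, 0.0]
force: [-0.2, -0.7, -2.5]
finger_gap: 12.2
grip_force: 107.6
```

>>> step_arm(motion=[[0,0,0,0],[0,0,0,0],[0,0,0,0]])

```text
time_s: 9.85
eef_pos: [582.2, -212.5, 329.3]
tool_rot: [-0.0, 0.356, 0.934, 0.0]
force: [0.1, -0.7, -2.8]
finger_gap: 12.6
grip_force: 107.6
```

```bash
cat > chk.py <<'E'
from h import *
np.set_printoptions(precision=2,suppress=True)
s=sense();print(s["time_s"],s["eef_pos"],yawx(s),s["force"],s["torque"],s["grip_force"])
E
cat > chk2.py <<'E'
from chk import *
f=grab_frame("scene");T=np.array(s["eef_pos"])
for n in ("wrench_mouth","wrench_handle","bore_mouth","housing"):
  for r in spot_point(f,n)[:2]: print(n,r)
print(proj(f,[T-[0,0,192.5],T-[0,0,54],[579,-201,100],[579,-201,0]]))
g=grab_frame("wrist")
for n in ("wrench_handle","bore_mouth"):
  for r in spot_point(g,n)[:2]: print(n,r)
print(proj(g,[T-[0,0,54],[579,-201,100]],s))
p=f["pixels"];cv2.imwrite("pics/s3.png",cv2.resize(p[90:310,270:490],None,fx=2.7,fy=2.7))
cv2.imwrite("pics/w4.png",g["pixels"])
print(go(s,[579,-201,330]))
E
python3 chk2.py
```

```text
9.85 [ 582.24 -212.53  329.3 ] 138.2853721530389 [ 0.05 -0.73 -2.79] [-0.01  0.03 -0.02] 107.60053874102596
wrench_mouth {'pixel': [387.9, 219.2], 'confidence': 0.86}
wrench_mouth {'pixel': [232.3, 226.1], 'confidence': 0.22}
wrench_handle {'pixel': [400.5, 153.0], 'confidence': 0.83}
bore_mouth {'pixel': [374.9, 238.2], 'confidence': 0.77}
bore_mouth {'pixel': [163.8, 236.4], 'confidence': 0.77}
housing {'pixel': [167.2, 257.8], 'confidence': 0.78}
housing {'pixel': [375.0, 279.0], 'confidence': 0.58}
[[388.63 221.44]
 [398.94 151.5 ]
 [379.48 236.75]
 [373.34 278.06]]
wrench_handle {'pixel': [280.4, 279.1], 'confidence': 0.96}
[[280.82 277.15]
 [286.35 182.89]]
[ 0.2   0.13 -0.01]
```

View pics/w4.png

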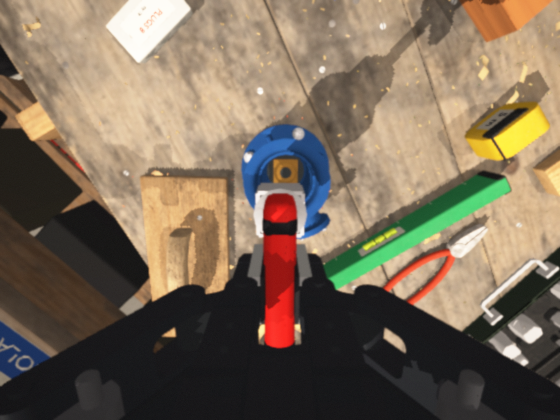

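The nut is visible at (286,170), lined up with the socket. I'll overlay the estimate to check it.

```bash
cat > ov.py <<'E'
from chk import *
g=grab_frame("wrist");p=g["pixels"]
th=np.arange(0,2*np.pi,.05);a=np.radians(48.2+45)+np.arange(4)*np.pi/2
x0,y0=579,-201
big=cv2.resize(p[110:250,210:360],None,fx=4,fy=4,interpolation=cv2.INTER_CUBIC)
def dr(P,col): cv2.polylines(big,[((proj(g,P,s)-[210,110]+.5)*4).astype(int)],True,col,1)
dr([[x0+21.2*np.cos(t),y0+21.2*np.sin(t),29] for t in a],(0,255,0))
dr([[x0+35*np.cos(t),y0+35*np.sin(t),100] for t in th],(0,255,255))
T=np.array(s["eef_pos"]);R=tool(s)
dr([T+R@[16*i,16*j,192.5] for i,j in((1,1),(1,-1),(-1,-1),(-1,1))],(255,0,255))
dr([T+R@[40*i,7*j,42] for i,j in((1,1),(1,-1),(-1,-1),(-1,1))],(255,255,0))
dr([[x0+58*np.cos(t),y0+58*np.sin(t),8] for t in th],(0,0,255))
cv2.imwrite("pics/o1.png",big)
E
python3 ov.py
```

```text
10.25 [ 582.34 -212.46  329.44] 138.22835779632035 [ 0.38 -0.78 -3.94] [-0.01  0.04  0.04] 107.59834192693233
```

View pics/o1.png

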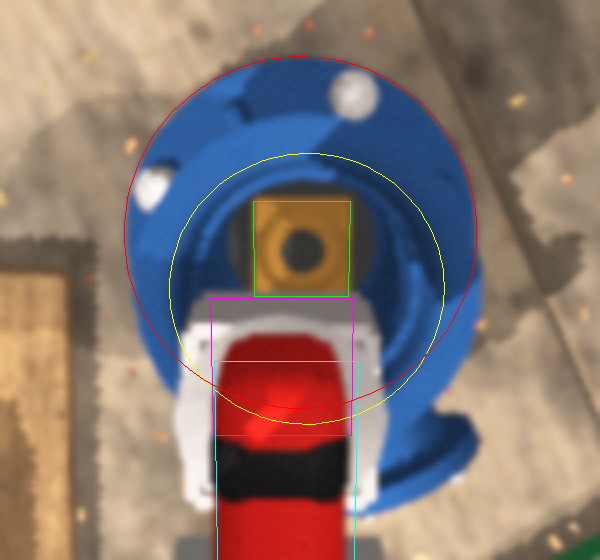

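The overlay matches the nut well. I'll centre and start lowering.

>>> step_arm(motion=[[0.1,0.06,0,0],[0.1,0.06,0,0],[0,0,0.2,0],[0,0,0.3,0],[0,0,0.3,0],[0,0,0.1,0],[0,0,0,0],[0,0,0,0]])

```text
time_s: 11.1
eef_pos: [579.0, -201.5, 284.3]
tool_rot: [-0.0, 0.357, 0.934, -0.0]
force: [-0.0, -0.2, -3.3]
finger_gap: 12.2
grip_force: 107.6
```

```bash
python3 chk.py; python3 chk.py
```

```text
11.1 [ 578.95 -201.47  284.3 ] 138.210492529125 [-0.   -0.19 -3.34] [-0.01 -0.02 -0.02] 107.61006373388227
11.1 [ 578.95 -201.47  284.3 ] 138.210492529125 [-0.   -0.19 -3.34] [-0.01 -0.02 -0.02] 107.61006373388227
```

>>> step_arm(motion=[[0,0,0.1,0],[0,0,0.15,0],[0,0,0.15,0],[0,0,0.15,0],[0,0,0.15,0],[0,0,0,0],[0,0,0,0]])

```text
time_s: 11.8
eef_pos: [578.6, -201.3, 248.7]
tool_rot: [-0.001, 0.357, 0.934, -0.0]
force: [-0.8, 0.2, -2.5]
finger_gap: 12.4
grip_force: 107.7
```

```bash
python3 chk.py
```

```text
11.8 [ 578.64 -201.34  248.72] 138.21255275096445 [-0.85  0.18 -2.52] [ 0.17  0.09 -0.02] 107.72341645555571
```

>>> step_arm(motion=[[0.01,0.01,0.1,0],[0,0,0.1,0],[0,0,0.1,0],[0,0,0.1,0],[0,0,0,0],[0,0,0,0],[0,0,0,0]])

```text
time_s: 12.5
eef_pos: [579.0, -200.7, 229.7]
tool_rot: [0.0, 0.357, 0.934, -0.0]
force: [0.4, 0.2, -2.9]
finger_gap: 12.0
grip_force: 107.8
```

```bash
python3 chk.py
```

```text
12.5 [ 578.97 -200.75  229.72] 138.21683806807155 [ 0.37  0.2  -2.91] [-0.01  0.01  0.  ] 107.7975341398269
```

>>> step_arm(motion=[[0,0,0.04,0],[0,0,0.04,0],[0,0,0.04,0],[0,0,0.04,0],[0,0,0,0],[0,0,0,0]])

```text
time_s: 13.1
eef_pos: [578.8, -200.6, 221.3]
tool_rot: [-0.0, 0.357, 0.934, -0.0]
force: [-0.8, 0.5, -3.2]
finger_gap: 12.5
grip_force: 107.8
```

>>> step_arm(motion=[[0,0,0.03,0],[0,0,0,0],[0,0,0,0]])

```text
time_s: 13.4
eef_pos: [578.8, -200.6, 219.9]
tool_rot: [-0.0, 0.357, 0.934, 0.0]
force: [-0.6, 0.7, -2.7]
finger_gap: 12.4
grip_force: 107.9
```

```bash
python3 chk.py
```

```text
13.4 [ 578.78 -200.61  219.87] 138.2169909676831 [-0.63  0.66 -2.69] [ 0.05  0.08 -0.06] 107.85545763705159
```

>>> step_arm(motion=[[0,0,0.04,0],[0,0,0,0],[0,0,0,0]])

```text
time_s: 13.7
eef_pos: [578.8, -200.6, 217.8]
tool_rot: [-0.0, 0.357, 0.934, -0.0]
force: [-0.0, 0.9, -3.2]
finger_gap: 12.1
grip_force: 107.9
```

>>> step_arm(motion=[[0,0,0.04,0],[0,0,0,0],[0,0,0,0]])

```text
time_s: 14.0
eef_pos: [578.8, -200.6, 215.8]
tool_rot: [-0.0, 0.357, 0.934, -0.0]
force: [0.2, -0.3, -3.1]
finger_gap: 12.5
grip_force: 107.9
```

```bash
python3 chk.py
```

```text
14.0 [ 578.79 -200.62  215.76] 138.222307084305 [ 0.19 -0.27 -3.07] [ 0.11  0.07 -0.04] 107.87372934340965
```

>>> step_arm(motion=[[0,0,0.04,0],[0,0,0,0],[0,0,0,0]])

```text
time_s: 14.3
eef_pos: [578.8, -200.6, 213.8]
tool_rot: [-0.0, 0.357, 0.934, 0.0]
force: [-0.8, 0.4, -3.1]
finger_gap: 11.8
grip_force: 107.9
```

>>> step_arm(motion=[[0,0,0.03,0],[0,0,0,0],[0,0,0,0]])

```text
time_s: 14.6
eef_pos: [578.8, -200.6, 212.3]
tool_rot: [-0.0, 0.357, 0.934, 0.0]
force: [0.1, -0.0, -4.1]
finger_gap: 12.8
grip_force: 107.9
```

```bash
python3 chk.py
```

```text
14.6 [ 578.78 -200.62  212.27] 138.21787937179633 [ 0.06 -0.02 -4.07] [0.09 0.13 0.02] 107.869503874972
```

>>> step_arm(motion=[[0,0,0.02,0],[0,0,0,0],[0,0,0,0]])

```text
time_s: 14.9
eef_pos: [578.9, -200.6, 211.6]
tool_rot: [0.0, 0.357, 0.934, 0.0]
force: [-0.7, 0.3, -2.2]
finger_gap: 12.4
grip_force: 107.9
```

>>> step_arm(motion=[[0,0,0.01,0],[0,0,0,0],[0,0,0,0]])

```text
time_s: 15.2
eef_pos: [578.9, -200.6, 211.3]
tool_rot: [0.0, 0.357, 0.934, -0.0]
force: [-1.3, 0.1, -0.6]
finger_gap: 12.3
grip_force: 108.2
```

```bash
python3 chk.py
```

```text
15.2 [ 578.92 -200.65  211.25] 138.22136563912974 [-1.28  0.06 -0.61] [ 0.15  0.27 -0.02] 108.15259766211966
```

Seated with about 2.5 N on the nut, at the expected depth. I'll turn clockwise and watch the torque.

>>> step_arm(motion=[[0,0,0,0.4],[0,0,0,0.4],[0,0,0,0.4],[0,0,0,0.4],[0,0,0,0]])

```text
time_s: 15.7
eef_pos: [578.7, -200.1, 211.0]
tool_rot: [-0.001, 0.421, 0.907, 0.0]
force: [-1.5, 1.8, 0.1]
finger_gap: 12.5
grip_force: 108.3
```

```bash
python3 chk.py
```

```text
15.7 [ 578.66 -200.14  211.03] 130.25026590726483 [-1.5   1.77  0.15] [0.69 0.59 0.19] 108.29131703067105
```

>>> step_arm(motion=[[0,0,0,0.3],[0,0,0,0.3],[0,0,0,0]])

```text
time_s: 16.0
eef_pos: [578.8, -200.3, 211.0]
tool_rot: [-0.0, 0.445, 0.896, 0.0]
force: [-2.3, 2.4, 1.2]
finger_gap: 12.3
grip_force: 108.4
```

```bash
python3 chk.py
```

```text
16.0 [ 578.77 -200.28  210.95] 127.19078803885934 [-2.32  2.42  1.2 ] [1.   0.58 0.14] 108.36473188974196
```

>>> step_arm(motion=[[0,0,0,0.3],[0,0,0,0.3],[0,0,0,0]])

```text
time_s: 16.3
eef_pos: [578.8, -200.4, 210.9]
tool_rot: [-0.0, 0.468, 0.884, 0.0]
force: [-1.8, 3.7, 1.1]
finger_gap: 12.6
grip_force: 108.4
```

```bash
python3 chk.py
```

```text
16.3 [ 578.8 -200.4  210.9] 124.17030633477643 [-1.75  3.69  1.12] [1.15 0.57 0.15] 108.43684014631435
```

>>> step_arm(motion=[[0.018,0,-0.004,0.2],[0,0,0,0.3],[0,0,0,0.3],[0,0,0,0]])

```text
time_s: 16.7
eef_pos: [578.4, -199.9, 211.1]
tool_rot: [0.0, 0.499, 0.867, 0.0]
force: [-1.2, 3.1, 0.3]
finger_gap: 12.5
grip_force: 108.2
```

```bash
python3 chk.py
```

```text
16.7 [ 578.42 -199.95  211.12] 120.16188052772011 [-1.17  3.1   0.27] [0.93 0.3  0.15] 108.24262867332436
```

>>> step_arm(motion=[[0,0,0,0.3],[0,0,0,0.3],[0,0,0,0]])

```text
time_s: 17.0
eef_pos: [578.4, -199.9, 211.2]
tool_rot: [0.0, 0.521, 0.853, 0.0]
force: [-0.9, 4.0, -0.0]
finger_gap: 12.3
grip_force: 108.2
```

```bash
python3 chk.py
```

```text
17.0 [ 578.42 -199.88  211.17] 117.16461408568124 [-0.88  3.95 -0.04] [0.98 0.18 0.16] 108.22544554830529
```

>>> step_arm(motion=[[0.014,0.007,0,0.2],[0,0,0,0.2],[0,0,0,0]])

```text
time_s: 17.3
eef_pos: [578.3, -199.3, 211.2]
tool_rot: [0.0, 0.536, 0.844, -0.0]
force: [-0.6, 0.6, -1.0]
finger_gap: 12.4
grip_force: 108.2
```

```bash
python3 chk.py
```

```text
17.3 [ 578.35 -199.35  211.22] 115.18683411297677 [-0.64  0.58 -0.98] [0.5  0.24 0.23] 108.20153425738681
```

>>> step_arm(motion=[[0,0,0,0.2],[0,0,0,0.2],[0,0,0,0]])

```text
time_s: 17.6
eef_pos: [578.3, -199.3, 211.2]
tool_rot: [0.0, 0.551, 0.835, -0.0]
force: [-0.6, 2.5, -0.5]
finger_gap: 12.7
grip_force: 108.3
```

```bash
python3 chk.py
```

```text
17.6 [ 578.34 -199.28  211.2 ] 113.18426010274995 [-0.62  2.51 -0.48] [0.38 0.27 0.2 ] 108.26119236589875
```

>>> step_arm(motion=[[0,0,0,0.2],[0,0,0,0.2],[0,0,0,0]])

```text
time_s: 17.9
eef_pos: [578.3, -199.2, 211.2]
tool_rot: [0.0, 0.565, 0.825, -0.0]
force: [-1.4, -0.5, -0.5]
finger_gap: 12.3
grip_force: 108.3
```

```bash
python3 chk.py
```

```text
17.9 [ 578.34 -199.2   211.19] 111.18325937065026 [-1.35 -0.5  -0.54] [0.33 0.21 0.2 ] 108.25916133122519
```

>>> step_arm(motion=[[0,0,0,0.2],[0,0,0,0.2],[0,0,0,0]])

```text
time_s: 18.2
eef_pos: [578.4, -199.1, 211.2]
tool_rot: [0.0, 0.579, 0.815, -0.0]
force: [-1.0, 0.6, -0.2]
finger_gap: 12.2
grip_force: 108.2
```

```bash
python3 chk.py
```

```text
18.2 [ 578.36 -199.14  211.2 ] 109.1836399267068 [-1.03  0.59 -0.24] [0.35 0.2  0.21] 108.20078444201499
```

>>> step_arm(motion=[[0,0,0,0.2],[0,0,0,0.2],[0,0,0,0]])

```text
time_s: 18.5
eef_pos: [578.4, -199.1, 211.2]
tool_rot: [0.0, 0.594, 0.805, 0.0]
force: [0.1, 0.7, -0.6]
finger_gap: 12.3
grip_force: 108.2
```

```bash
python3 chk.py
```

```text
18.5 [ 578.37 -199.13  211.19] 107.18207997657395 [ 0.05  0.74 -0.58] [0.32 0.11 0.2 ] 108.16622381738853
```

>>> step_arm(motion=[[0,0,0,0.2],[0,0,0,0.2],[0,0,0,0]])

```text
time_s: 18.8
eef_pos: [578.4, -199.1, 211.2]
tool_rot: [0.0, 0.608, 0.794, 0.0]
force: [0.0, 1.1, -0.9]
finger_gap: 12.7
grip_force: 108.1
```

```bash
python3 chk.py
```

```text
18.8 [ 578.36 -199.11  211.16] 105.18163785488008 [ 0.01  1.05 -0.89] [ 0.33 -0.01  0.2 ] 108.14674375404138
```

>>> step_arm(motion=[[0,0,0,0.2],[0,0,0,0.2],[0,0,0,0]])

```text
time_s: 19.1
eef_pos: [578.4, -199.1, 211.2]
tool_rot: [0.0, 0.621, 0.784, 0.0]
force: [0.4, 1.1, -0.7]
finger_gap: 12.5
grip_force: 108.2
```

```bash
python3 chk.py
```

```text
19.1 [ 578.39 -199.07  211.18] 103.18572943056448 [ 0.42  1.14 -0.69] [0.37 0.01 0.19] 108.16084468737245
```

>>> step_arm(motion=[[0,0,0,0.2],[0,0,0,0.2],[0,0,0,0]])

```text
time_s: 19.4
eef_pos: [578.4, -199.1, 211.2]
tool_rot: [0.0, 0.635, 0.773, 0.0]
force: [0.3, 1.3, -0.3]
finger_gap: 12.2
grip_force: 108.2
```

```bash
python3 chk.py
```

```text
19.4 [ 578.38 -199.07  211.15] 101.18255528238535 [ 0.32  1.3  -0.28] [ 0.43 -0.08  0.23] 108.19291004387196
```

>>> step_arm(motion=[[0,0,0,0.2],[0,0,0,0.2],[0,0,0,0]])

```text
time_s: 19.7
eef_pos: [578.4, -199.1, 211.2]
tool_rot: [0.0, 0.648, 0.762, 0.0]
force: [0.6, 2.0, 0.6]
finger_gap: 12.7
grip_force: 108.3
```

```bash
python3 chk.py
```

```text
19.7 [ 578.38 -199.07  211.19] 99.21821394579305 [0.65 1.97 0.58] [ 0.38 -0.1   0.48] 108.31296000047587
```

>>> step_arm(motion=[[0,0,0,0],[0,0,0,0]])

```text
time_s: 19.9
eef_pos: [578.4, -199.1, 211.1]
tool_rot: [0.0, 0.648, 0.762, 0.0]
force: [1.1, 0.7, -0.5]
finger_gap: 12.4
grip_force: 108.3
```

```bash
python3 chk.py
```

```text
19.9 [ 578.36 -199.06  211.14] 99.23184563907431 [ 1.14  0.7  -0.54] [ 0.48 -0.17  0.48] 108.31562157953158
```

Torque has stepped from a steady 0.2 to 0.48 N m and holds there after about 39° of turn, which fits the stop. I'll back off into the play and lift.

>>> step_arm(motion=[[0,0,0,-0.3],[0,0,0,-0.3],[0,0,0,-0.3],[0,0,0,0],[0,0,0,0]])

```text
time_s: 20.4
eef_pos: [578.2, -199.2, 211.1]
tool_rot: [-0.0, 0.618, 0.786, -0.0]
force: [0.0, 0.9, -0.9]
finger_gap: 12.3
grip_force: 108.3
```

```bash
python3 chk.py
```

```text
20.4 [ 578.23 -199.21  211.13] 103.70540736720795 [ 0.01  0.93 -0.89] [0.25 0.02 0.02] 108.27491591102444
```

Torque is back to zero, so I'll lift out gently.

>>> step_arm(motion=[[0,0,-0.04,0],[0,0,-0.08,0],[0,0,-0.12,0],[0,0,-0.16,0],[0,0,0,0]])

```text
time_s: 20.9
eef_pos: [578.9, -199.5, 233.1]
tool_rot: [0.001, 0.618, 0.786, 0.0]
force: [-0.0, 0.8, -3.3]
finger_gap: 11.9
grip_force: 107.9
```

```bash
python3 chk.py
```

```text
20.9 [ 578.94 -199.51  233.12] 103.71598710280274 [-0.02  0.79 -3.26] [-0.07 -0.01 -0.03] 107.94770390406484
```

>>> step_arm(motion=[[0,0,-0.25,0],[0,0,-0.35,0],[0,0,-0.4,0],[0,0,-0.4,0],[0,0,-0.4,0],[0,0,-0.2,0],[0,0,0,-1],[0,0,0,-1],[0,0,0,-1],[0,0,0,-1],[0,0,0,-1],[0,0,0,-1],[0,0,0,-1],[0,0,0,-1],[0,0,0,-1],[0,0,0,-1],[0,0,0,-1],[0,0,0,-1],[0,0,0,-0.78],[0,0,0,0]])

```text
time_s: 22.9
eef_pos: [578.3, -199.0, 331.5]
tool_rot: [0.0, 0.108, 0.994, -0.0]
force: [1.0, 0.2, -3.0]
finger_gap: 12.2
grip_force: 107.8
```

```bash
cat > nut.py <<'E'
from chk import *
print(go(s,[569,128.4,330]))
f=grab_frame("top");p=f["pixels"]
print([ (r["confidence"],atz(f,r["pixel"],10)) for r in spot_point(f,"block_hole")[:2]])
E
python3 nut.py
```

```text
22.9 [ 578.25 -199.05  331.5 ] 167.61273808144563 [ 0.95  0.16 -3.03] [-0.07 -0.05  0.  ] 107.83803162456024
[1.59 6.36 0.03]
[(0.82, array([573.55, 126.28,  10.  ]))]
```

A quick look down the bore while I'm nearby.

>>> step_arm(motion=[[-0.35,0,0,0],[-0.5,0,0,0],[-0.35,0,0,0],[-0.15,0,0,0],[0,0,0,0],[0,0,0,0]])

```text
time_s: 23.6
eef_pos: [643.8, -213.5, 330.9]
tool_rot: [-0.001, 0.108, 0.994, 0.0]
force: [1.0, 0.6, -3.0]
finger_gap: 12.3
grip_force: 107.9
```

```bash
cat > nut2.py <<'E'
from chk import *
f=grab_frame("wrist");p=f["pixels"]
hsv=cv2.cvtColor(p,cv2.COLOR_BGR2HSV)
c0=proj(f,[[579,-201,29]],s)[0];print(c0)
roi=np.zeros(p.shape[:2],np.uint8);cv2.circle(roi,tuple(int(v) for v in c0),24,1,-1)
m=((hsv[...,0]>8)&(hsv[...,0]<35)&(hsv[...,1]>90)&(hsv[...,2]>50)).astype(np.uint8)*roi
c=max(cv2.findContours(m,cv2.RETR_EXTERNAL,cv2.CHAIN_APPROX_NONE)[0],key=cv2.contourArea)[:,0,:]
W=np.array([atz(f,q,29,s)[:2] for q in c.astype(float)],np.float32)
r=cv2.minAreaRect(W);print("nut",r)
x,y=(int(v) for v in c0)
big=cv2.resize(p[max(y-60,0):y+60,x-70:x+70],None,fx=4,fy=4,interpolation=cv2.INTER_CUBIC)
cv2.polylines(big,[((proj(f,[[*v,29] for v in cv2.boxPoints(r)],s)-[x-70,max(y-60,0)]+.5)*4).astype(int)],True,(0,255,0),1)
cv2.imwrite("pics/n2.png",big)
print(go(s,[569,128.4,330]))
E
python3 nut2.py
```

```text
23.6 [ 643.78 -213.46  330.91] 167.59807417015813 [ 0.98  0.6  -3.04] [-0.02 -0.02  0.04] 107.85185697794077
[278.61 126.21]
nut ((579.0469970703125, -201.0518798828125), (31.667640686035156, 31.76958656311035), 16.68780517578125)
[2.93 6.36 0.02]
```

View pics/n2.png

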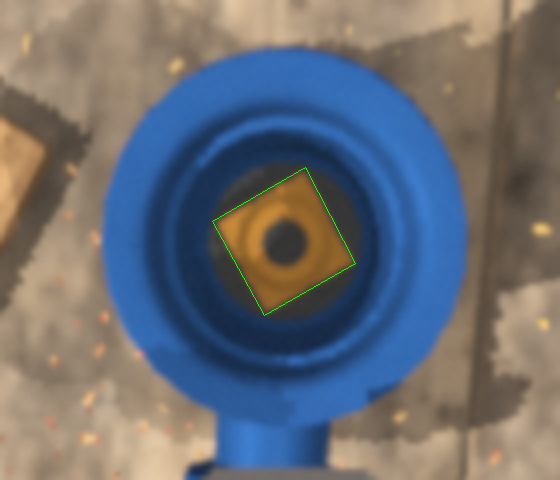

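The nut turned 31.5°, which fits the stop. Back to the block.

>>> step_arm(motion=[[0.13,0.28,0,0],[0.22,0.48,0,0],[0.22,0.48,0,0],[0.22,0.48,0,0],[0.22,0.48,0,0],[0.22,0.48,0,0],[0.22,0.48,0,0],[0.22,0.48,0,0],[0.22,0.48,0,0],[0.22,0.48,0,0],[0.22,0.48,0,0],[0.22,0.48,0,0],[0.22,0.48,0,0],[0.16,0.32,0,0],[0,0,0,0],[0,0,0,0]])

```text
time_s: 25.25
eef_pos: [568.5, 128.9, 331.4]
tool_rot: [0.0, 0.107, 0.994, -0.0]
force: [0.4, -0.3, -3.3]
finger_gap: 12.5
grip_force: 107.9
```

```bash
python3 nut.py
```

```text
25.25 [568.5 128.9 331.4] 167.6855081757879 [ 0.45 -0.31 -3.29] [-0.01 -0.06  0.  ] 107.9062964048353
[-0.01 -0.01  0.03]
[(0.69, array([571.83, 127.52,  10.  ]))]
```

>>> step_arm(motion=[[0,0,0.2,0],[0,0,0.35,0],[0,0,0.35,0],[0,0,0.35,0],[0,0,0.25,0],[0,0,0.15,0],[0,0,0.15,0],[0,0,0.15,0],[0,0,0,0],[0,0,0,0]])

```text
time_s: 26.35
eef_pos: [569.5, 128.5, 234.0]
tool_rot: [0.0, 0.108, 0.994, 0.0]
force: [0.0, 0.1, -2.7]
finger_gap: 11.5
grip_force: 107.9
```

```bash
python3 chk.py
```

```text
26.35 [569.55 128.47 233.96] 167.6181710238801 [ 0.04  0.1  -2.69] [ 0.01 -0.01 -0.02] 107.89729816897307
```

In the hole without contact. Next I'll lower the remaining ~31 mm.

>>> step_arm(motion=[[0,0,0.12,0],[0,0,0.15,0],[0,0,0.15,0],[0,0,0.1,0],[0,0,0.06,0],[0,0,0,0],[0,0,0,0]])

```text
time_s: 27.05
eef_pos: [569.4, 128.5, 204.7]
tool_rot: [0.0, 0.108, 0.994, 0.0]
force: [0.0, 0.2, -3.1]
finger_gap: 12.5
grip_force: 107.9
```

>>> step_arm(motion=[[0,0,0.03,0],[0,0,0,0],[0,0,0,0]])

```text
time_s: 27.35
eef_pos: [569.4, 128.5, 203.3]
tool_rot: [0.0, 0.108, 0.994, 0.0]
force: [0.0, 0.1, -3.5]
finger_gap: 12.1
grip_force: 107.9
```

```bash
python3 chk.py
```

```text
27.35 [569.39 128.47 203.27] 167.621248856855 [ 0.03  0.13 -3.54] [ 0.03  0.03 -0.02] 107.92852291051531
```

>>> step_arm(motion=[[0,0,0.02,0],[0,0,0,0],[0,0,0,0]])

```text
time_s: 27.65
eef_pos: [569.6, 128.5, 202.7]
tool_rot: [0.0, 0.108, 0.994, 0.0]
force: [-0.7, 1.2, 0.0]
finger_gap: 12.1
grip_force: 108.3
```

```bash
python3 chk.py
```

```text
27.65 [569.61 128.5  202.68] 167.6196759462366 [-0.71  1.16  0.03] [ 0.02  0.07 -0.05] 108.31915720555116
```

On the floor. I'll release and lift.

>>> step_arm(motion=[[0,0,0,0],[0,0,0,0],[0,0,0,0],[0,0,0,0],[0,0,0,0],[0,0,0,0],[0,0,0,0],[0,0,0,0]], fingers=85, squeeze=20)

```text
time_s: 28.45
eef_pos: [569.3, 128.4, 202.1]
tool_rot: [-0.0, 0.108, 0.994, -0.0]
force: [-0.0, -0.6, -0.3]
finger_gap: 85.1
grip_force: 0.0
```

>>> step_arm(motion=[[0,0,-0.15,0],[0,0,-0.3,0],[0,0,-0.4,0],[0,0,-0.4,0],[0,0,-0.4,0],[0,0,-0.35,0],[0,0,0,0],[0,0,0,0]])

```text
time_s: 29.25
eef_pos: [569.4, 128.5, 302.7]
tool_rot: [0.001, 0.108, 0.994, 0.0]
force: [0.1, -0.2, 0.4]
finger_gap: 85.4
grip_force: 0.0
```

```bash
python3 hand.py
```

```text
[569.42 128.47 302.72] 167.61979083657312 [ 0.05 -0.16  0.39] 29.25
handle ((568.4512939453125, 128.3750762939453), (14.838508605957031, 79.9515380859375), 77.62933349609375) ((280.0, 215.0), (102.0, 20.0), 90.0)
wrench_handle 0.75 [282.8 217.1] [572.36 129.82 148.  ]
```

View pics/w3.png

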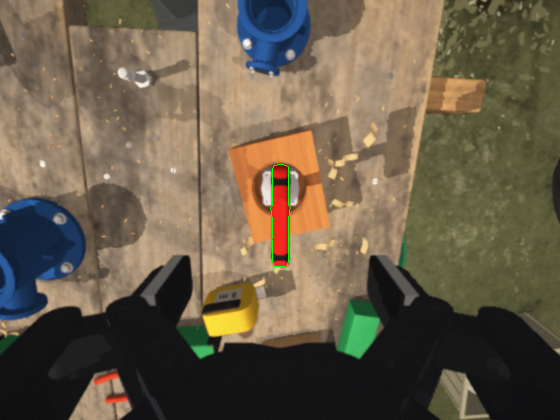

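The wrench stands upright in its hole at (280,215), as before, and the bystanders haven't moved.

```bash
python3 -c "
from workcell import *
print(sign_off())"
```

```text
the job is handed in; nothing more can be done
None
```

The job is handed in at about 29 s of the 72 s allowed: the nut turned 31.5° clockwise until the torque stepped up at its stop (about 0.48 N m), with only a few newtons on the seal, and the wrench stands upright back in its block. I read the stop from torque and camera only, because the nut's own angle cannot be read.

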